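# Clear the cabinet door and slide the altar candlestick home

## Robot

A 6-joint arm with a two-finger parallel gripper is mounted at the origin on the work surface. World frame = base frame: x ahead of the robot, y to its left, z up, the work surface at z = 0. Lengths are in m, angles in rad, forces in N, time in s.
With the tool pointing down it reaches from about 0.35 to 0.775 m from the base axis. Payload 7.3 kg.
Tool frame: the origin (TCP) lies at the very end of the fingers, on their centre line; the grasp point (between the pads) lies 19 mm behind it (robot.pinch_z is the distance from the TCP to the grasp point, in m); z points along the fingers, y is the line along which they close (so a half turn about z gives the same grasp; the last joint's range is limited). The gripper opens to 92 mm and grips with 3 to 60 N. Pads are 19 mm wide; open, the fingers measure 130 mm over their backs; the gripper's body (75 mm by 190 mm) begins 47 mm behind the grasp point.
Start: joints at [1.165, 0.342, 1.524, -0, 1.275, -0.146], TCP at [0.135, 0.507, 0.227] pointing down, gripper open.
Joint ranges: [-2.53, 2.53], [-0.77, 2.02], [0.04, 2.7], [-1, 4.14], [0.28, 2.66], [-3.11, 3.11]. Speed limits (rad/s): [2.57, 2.57, 3.14, 3.14, 3.14, 3.14].

## Interface

Orientations are given as [roll, pitch, yaw] about the fixed x, y, z axes, in that order (R = Rz(yaw) Ry(pitch) Rx(roll)).
In Python, from cell import robot gives the robot as it stands.
- The arm moves only by the tool move_arm, never from a script. Its argument "motion" is a list of rows, each a list of 6 numbers: the shift along the tool's x, y, z in units of 0.1 m (1.0 is 0.1 m), then the turn, a rotation vector about the tool's x, y, z in units of pi rad (1.0 is pi rad). In form: [[dx, dy, dz, rx, ry, rz], ...]. A call has 1 to 12 rows; each row is the pose to reach, as a shift and turn from the pose commanded when the call began, along the tool's axes at that moment, turning the shorter way round; what a row does not reach only later rows make up. A row lasts 1/8 s, in which the tool goes at most 62.5 mm and 10.7 degrees, less where a joint would pass 70% of its speed; a pose out of reach is approached as far as the arm can. A call with a number of a shift or a turn outside -1 to 1 is refused whole. A call with a gripper value outside its range is refused whole. "fingers" is the opening, from -1 (shut) to 1 (fully open), set as the call begins (left out, the last holds). The fingers move at their own pace and stop on an object; "newtons" is the grip in N (left out, the last holds). Time passes only in rows, so rows that repeat a pose let the fingers close. It gives the time, the measured TCP pose, the force, the opening and the grip force at its end, in the units of the state.
- robot.observe(): the state, without advancing time (a new reading comes with each control period).
- robot.read_camera(name): name is "side" or "top"; returns a dict with "image" (420x560x3 uint8, red, green, blue), "range_z" (420x560 float32, m along the optical axis (not along the pixel's ray), 0 where there is no reading), "vfov" (degrees; the focal length in pixels is half the picture's height over the tangent of half this angle, whatever the lens; pixels are square), "cx", "cy" (the principal point, pixels), "k1" (the pictures are not rectified: a ray, as slopes to the right and down, at radius r is drawn at 1 + k1 r^2 times it, then the intrinsics apply), "extrinsics" (4x4, takes a point from camera to world coordinates). Camera axes: x right, y up, looking along -z (the intrinsics and any distortion apply to the point x, -y, -z); pixel columns grow to the right and rows downward; lengths in m; the calibration is good to about 2 mm. A picture is of the moment at which its call begins.
- robot.hand_in(): hands the job in; it is judged then, once.
The state is a dict: "time": time; "qpos": joint angles; "qvel": joint speeds; "joint_efforts": joint torques, N m; "tool_pos": TCP position; "tool_rot": TCP orientation; "contact_force": force on the tool from outside, world axes, zero at the start; "torque": the same for the moment, N m; "opening": finger opening in m; "grip_force": force on a finger pad.
Only numpy, scipy, OpenCV 4.12 (cv2) and the standard library are available. Lean on these libraries where they do the work, as an engineer would, in place of code of your own. Each camera call takes 0.05 s, during which the arm holds its last target. There are 200 camera calls.

## Task

The open cabinet door stands out over the candlestick's place on the altar ledge: first push the door fully shut, then push the tall candlestick low on its foot so that it slides along the ledge until its whole foot stands on the round marble disc inlaid in the ledge in front of the cabinet. Keep the candlestick upright on the ledge all the way, neither lifting it nor tipping it, and leave the teapot, the incense bowl and the two cups where they are.

Things in the scene. Friction and masses are not known exactly. Their poses are not given: they have to be found in the camera images.
- candlestick: Tall slim brass candlestick with a white candle, 212 mm high, about 0.4 to 0.75 kg, loose, standing on one side of the ledge (left or right). Its foot is a plain round drum 64 mm in diameter with an upright side from the ledge up to 30 mm; above it narrows by 46 mm height to a stem 18 to 28 mm thick, with a 38 mm drip cup at 145 to 150 mm and a 22 mm candle above. Origin: centre of the underside, z axis up. It slides when pushed on the foot and topples when pushed high up.
- inlay: Round marble disc, 100 mm in diameter, inlaid level with the ledge (nothing to catch on), 145 to 165 mm in front of the closed door's face. Origin: its centre, at ledge height. The candlestick's place.
- cabinet: Fixed wooden cabinet at the far side of the ledge, 140 mm deep (own x) by 260 mm wide (own y) by 190 mm high. Origin: centre of its underside. Its own -x axis points out of the front, towards the robot. The outer face of the closed door is the plane own x = -70 mm.
- cabinet_door0 (a joint): Angle of the cabinet's swing door, rad: 0 is fully shut, growing as it opens towards the robot; starts 0.45 to 0.75. Light, moves freely, has no catch and no spring, stays where it is left. The door is one upright panel 254 mm wide, 15 mm thick, from 4 to 173 mm above the ledge, hinged on the edge at the cabinet's own -y side (the robot's right); it turns counter-clockwise seen from above as it opens.
- cabinet_door0_hinge (a point): Point on the door's vertical hinge axis, at the outer face of the door, half-way up the door (88 mm above the ledge).
- cabinet_door0_handle (a point): Outer end of the small brass door knob (about 25 mm across), 35 mm out from the door's outer face, 224 mm from the hinge axis, 143 mm above the ledge.
- teapot: Red ceramic teapot, 112 mm high, belly 108 mm across, about 170 mm from spout (own +x) to handle; loose, on the other side of the ledge from the candlestick. Origin: centre of the underside. Leave alone.
- bowl: Aluminium incense bowl, 100 mm across, 60 mm high, loose, to the left of the cabinet. Origin: centre of the underside. Leave alone.
- cup_a: White porcelain cup, 52 mm across, 45 mm high, loose, near the robot to its left. Origin: centre of the underside. Leave alone.
- cup_b: White porcelain cup like cup_a, near the robot to its right. Origin: centre of the underside. Leave alone.
Things that resemble listed ones, but are neither listed nor needed, are in the scene too. What is meant by the candlestick is not green, purple or red, and is the larger of those in its own colour.

How it is judged:
On the way, in this order (a step that is already met when the one before it is completed fails the run):
1. the cabinet door is pushed shut (value of joint cabinet_door0 below 0.03 rad), for 0.2 s.
2. the candlestick stands upright with its whole foot on the inlaid disc (horizontal distance between candlestick and inlay below 0.018 m and angle between candlestick's own z axis and vertical below 0.05 rad and height (world z) of candlestick below 0.004 m), for 0.2 s.
At the end, for the whole second after the job is handed in: The door is shut (within 0.03 rad), and the candlestick stands upright and still on the ledge with its foot wholly on the disc (its centre within 18 mm of the disc's centre) (all of step 2 and value of joint cabinet_door0 below 0.03 rad and linear speed of candlestick below 0.01 m/s); the robot touches nothing.
It fails at once if the candlestick tips by more than 0.2 rad (angle between candlestick's own z axis and vertical above 0.2 rad).
It fails at once if the candlestick is lifted more than 10 mm off the ledge (height (world z) of candlestick above 0.01 m).
It fails at once if the teapot, the incense bowl or a cup is moved by more than 15 mm (distance of any of teapot, bowl, cup_a, cup_b from where it was at the start of the episode above 0.015 m).
It also fails if it takes over 70 s, if anything falls off the work surface, if the arm or the gripper's body presses on something with over 40 N, if the wrist force passes 120 N, or if a joint passes its speed limit or range.

## Working session

There is one attempt and no reset: what is moved stays moved. The work goes in short steps, Python scripts to look and compute and a tool call to move; the robot and the scene stay as the last step left them, time stands still between calls to the robot, and variables do not carry over. Pictures are saved under pics/ and viewed, at most 10 in all, crops included, and the job is handed in when it is done.

Besides the shell and the picture viewer there is one more tool, called after ">>>" as name(argument=value, ...), one argument or row to a line, values as JSON. move_arm: Moves the arm, as the interface text tells. Shifts and turns lie within -1 to 1; 1 stands for 0.1 m of shift or pi rad of turn. Its arguments: {"type":"object","properties":{"motion":{"type":"array"},"fingers":{"type":"number"},"newtons":{"type":"number"}},"required":["motion"]}

```bash
mkdir -p pics; ls
cat > h.py <<'E'
import numpy as np, cv2, pickle
from cell import robot
def snap(n,tag):
    d=robot.read_camera(n); cv2.imwrite(f'pics/{tag}.png',cv2.cvtColor(d['image'],cv2.COLOR_RGB2BGR)); pickle.dump(d,open(f'pics/{tag}.pkl','wb')); return d
def load(tag): return pickle.load(open(f'pics/{tag}.pkl','rb'))
def K(d):
    h=d['image'].shape[0]; f=h/2/np.tan(np.radians(d['vfov'])/2)
    return np.array([[f,0,d['cx']],[0,f,d['cy']],[0,0,1.]]),np.array([d['k1'],0,0,0.])
def slopes(d,uv): 
    k,D=K(d); return cv2.undistortPoints(np.array(uv,float).reshape(-1,1,2),k,D).reshape(-1,2)
def onz(d,uv,z):
    s=slopes(d,uv); E=np.array(d['extrinsics']); r=np.c_[s[:,0],-s[:,1],-np.ones(len(s))]@E[:3,:3].T
    o=E[:3,3]; return o+r*((z-o[2])/r[:,2])[:,None]
def cloud(d):
    H,W=d['range_z'].shape; v,u=np.mgrid[:H,:W]; s=slopes(d,np.stack([u,v],-1).reshape(-1,2)); z=d['range_z'].reshape(-1,1)
    E=np.array(d['extrinsics']); P=np.c_[s[:,:1]*z,-s[:,1:]*z,-z]@E[:3,:3].T+E[:3,3]; P[z[:,0]==0]=np.nan; return P.reshape(H,W,3)
E
python3 - <<'E'
from h import *
for n in('top','side'):
    d=snap(n,n+'0'); print(n,d['vfov'],d['cx'],d['cy'],d['k1'],np.round(d['extrinsics'],3).tolist())
print(robot.observe())
E
```

```text
pics
top 53.32292641245477 279.89901393786175 211.6910185860286 -0.0751929820616157 [[0.025, 0.99, -0.14, 0.421], [-1.0, 0.024, -0.005, 0.092], [-0.002, 0.14, 0.99, 1.115], [0.0, 0.0, 0.0, 1.0]]
side 51.85944395938633 286.27487290231437 200.38688369509217 0.031550537624486286 [[0.932, 0.28, -0.23, 0.363], [-0.362, 0.693, -0.623, -0.441], [-0.015, 0.664, 0.747, 0.754], [0.0, 0.0, 0.0, 1.0]]
{'time': 0.1, 'qpos': array([ 1.16500751e+00,  3.42653618e-01,  1.52488275e+00,  1.28797457e-05,
        1.27540356e+00, -1.46000910e-01]), 'qvel': array([-0.00057173, -0.0026388 ,  0.00056071, -0.00051136, -0.00123895,
       -0.00028305]), 'joint_efforts': array([ 2.19576788e-03, -4.32009208e+01, -2.44697320e+01,  7.20380642e-02,
        5.26330294e-02, -4.17678973e-05]), 'tool_pos': array([0.13469681, 0.50706878, 0.22612769]), 'tool_rot': array([-3.14026150e+00, -2.08191512e-04,  2.88180085e+00]), 'contact_force': array([-0.36913498, -1.11900197,  0.06979345]), 'torque': array([-0.03091611,  0.05247043, -0.07823063]), 'grip_force': 0.0, 'opening': 0.09196313239859023}
```

View pics/top0.png

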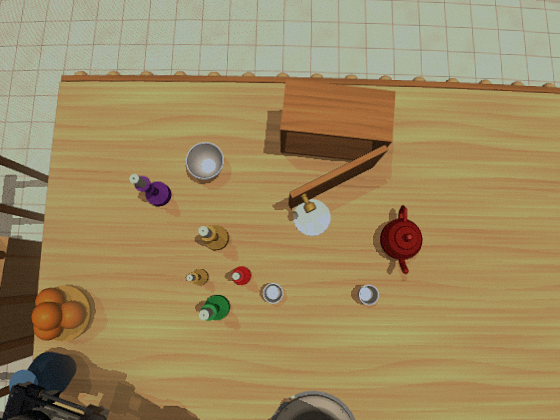

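View pics/side0.png

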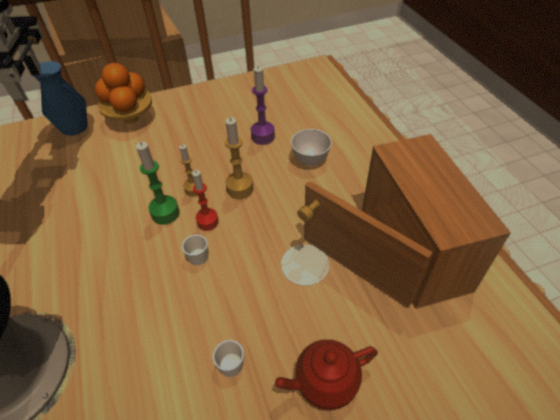

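Candidates in the top picture are purple (157,193), green (215,307), red (241,276), small brass (200,277) and large brass (215,237). The large brass one fits, as it is neither green, purple nor red and is the larger of the two brass ones. The door stands open at 290–385 px, and the inlay is at (312,217). I'll confirm in a crop and measure.

Run:
```python
from h import *
d=load('top0'); im=cv2.imread('pics/top0.png')
cv2.imwrite('pics/crop1.png',cv2.resize(im[120:320,120:330],None,fx=3.0,fy=3.0,interpolation=cv2.INTER_CUBIC)[:600,:800])
P=cloud(d)
def ft(tag,c,r,zlo,zhi):
    Q=P.reshape(-1,3); m=(np.hypot(Q[:,0]-c[0],Q[:,1]-c[1])<r)&(Q[:,2]>zlo)&(Q[:,2]<zhi); q=Q[m]
    if len(q)<5: print(tag,len(q));return
    (cx,cy),rr=cv2.minEnclosingCircle(q[:,:2].astype(np.float32)); print(tag,len(q),'c',np.round([cx,cy],4),'r',round(rr,4),'zmax',round(q[:,2].max(),3),'med',np.round(np.median(q,0),4))
for t,uv,z in [('big',(216,238),.03),('smallbrass',(200,277),.02),('red',(241,276),.03),('green',(216,307),.03),('purple',(158,194),.03),('inlay',(312,217),0),('cupa',(272,293),.045),('cupb',(368,295),.045),('bowl',(205,161),.06),('pot',(402,238),.08)]:
    c=onz(d,[uv],z)[0]; print(t,np.round(c,4)); ft(t,c[:2],.06,.01,.3)
# inlay by colour
R=P.reshape(-1,3)
g=im.astype(int); m=(g.min(2)>130)&((g.max(2)-g.min(2))<60); m[:170]=0;m[245:]=0;m[:,:280]=0;m[:,340:]=0
v,u=np.nonzero(m); c,r=cv2.minEnclosingCircle(np.c_[u,v].astype(np.float32)); print('inlay px',c,r,len(u)); q=onz(d,np.c_[u,v],0); print(cv2.minEnclosingCircle(q[:,:2].astype(np.float32)),q[:,:2].min(0),q[:,:2].max(0))
# cabinet top
Q=R[(abs(R[:,2]-.19)<.008)&(R[:,0]>.5)]; print('cab',cv2.minAreaRect(Q[:,:2].astype(np.float32)),len(Q)); print(cv2.boxPoints(cv2.minAreaRect(Q[:,:2].astype(np.float32))))
Q=R[(abs(R[:,2]-.173)<.008)&(R[:,0]>.4)&(R[:,0]<.75)]; b=cv2.minAreaRect(Q[:,:2].astype(np.float32));print('door',b,len(Q));print(cv2.boxPoints(b))
```

```text
big [0.5011 0.262  0.03  ]
big 554 c [0.5037 0.2632] r 0.032 zmax 0.214 med [0.4987 0.2553 0.0439]
smallbrass [0.3993 0.3008 0.02  ]
smallbrass 268 c [0.3832 0.2914] r 0.041 zmax 0.142 med [0.4004 0.2977 0.0282]
red [0.405  0.1933 0.03  ]
red 268 c [0.4069 0.1951] r 0.0244 zmax 0.158 med [0.408  0.1888 0.0305]
green [0.3247 0.2544 0.03  ]
green 593 c [0.3236 0.2534] r 0.0319 zmax 0.21 med [0.329  0.2464 0.0429]
purple [0.6137 0.422  0.03  ]
purple 722 c [0.6185 0.4262] r 0.033 zmax 0.213 med [0.613  0.4189 0.0438]
inlay [0.5663 0.011  0.    ]
inlay 496 c [0.5964 0.0275] r 0.0389 zmax 0.177 med [0.6013 0.034  0.1507]
cupa [0.3648 0.1122 0.045 ]
cupa 164 c [0.3653 0.112 ] r 0.0257 zmax 0.049 med [0.3603 0.1125 0.041 ]
cupb [ 0.3651 -0.1305  0.045 ]
cupb 182 c [ 0.3659 -0.1325] r 0.0264 zmax 0.051 med [ 0.3642 -0.1434  0.0379]
bowl [0.6984 0.2954 0.06  ]
bowl 810 c [0.7017 0.2964] r 0.0502 zmax 0.064 med [0.7173 0.3094 0.0327]
pot [ 0.5086 -0.2086  0.08  ]
pot 1404 c [ 0.5087 -0.2138] r 0.0594 zmax 0.115 med [ 0.5061 -0.2072  0.0744]
inlay px (311.6849670410156, 216.93930053710938) 18.569116592407227 922
((0.5664176344871521, 0.011797201819717884), 0.05011192709207535) [ 0.51758433 -0.03750158] [0.61553553 0.05927445]
cab ((0.7106247544288635, 0.12179279327392578), (0.24535220861434937, 0.6368697881698608), 28.402996063232422) 5811
[[ 0.45124593  0.3435423 ]
 [ 0.754186   -0.21666345]
 [ 0.9700036  -0.09995672]
 [ 0.66706353  0.46024904]]
door ((0.640114426612854, 0.1263960301876068), (0.17983663082122803, 0.5887340307235718), 20.633363723754883) 826
[[ 0.45223293  0.3701947 ]
 [ 0.659695   -0.18077466]
 [ 0.8279959  -0.11740264]
 [ 0.6205338   0.43356672]]
```

View pics/crop1.png

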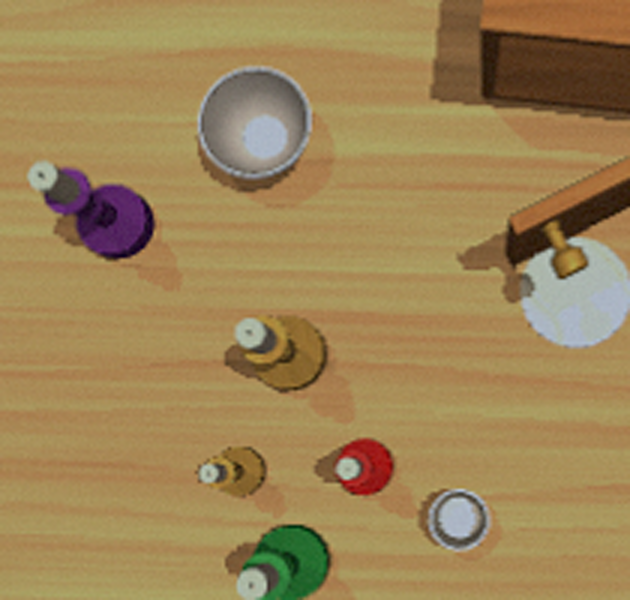

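Crop confirms it: large brass foot at crop (292,354), i.e. top px (217,238). Cloud gives foot radius 32 mm and top at 214 mm, matching the description. Next I refine the positions and check gripper clearance against the neighbouring candlesticks.

```bash
cat > clr.py <<'E'
import numpy as np
from scipy.spatial.transform import Rotation as Ro
def pose(n,t,roll):
    """tool R: -x tool faces n (world yaw angle), tilted t leaning away, roll leaning toward n's left(+)"""
    f=np.array([np.cos(n),np.sin(n),0]); 
    X=-f; Z=np.array([0,0,-1.]); Y=np.cross(Z,X); R=np.c_[X,Y,Z]
    l=np.cross([0,0,1],f)
    return Ro.from_rotvec(-t*l)*Ro.from_rotvec(-roll*f)*Ro.from_matrix(R)   # up leans to -f
def body():
    g=np.stack(np.meshgrid(np.linspace(-.0375,.0375,9),np.linspace(-.095,.095,25),np.linspace(-.22,-.066,25)),-1).reshape(-1,3); return g
E
python3 - <<'E'
from h import *; from clr import *
for cam in('top0','side0'):
    d=load(cam); R=cloud(d).reshape(-1,3); R=R[~np.isnan(R[:,0])]
    print(cam)
    for t,c,z0,z1 in [('big',(.5035,.262),.021,.034),('bigtop',(.5035,.262),.15,.25),('small',(.40,.30),.008,.024),('smalltop',(.40,.30),.09,.2),('red',(.406,.194),.01,.025),('redtop',(.406,.194),.1,.2),('purpletop',(.617,.424),.15,.25),('greentop',(.324,.253),.15,.25)]:
        q=R[(np.hypot(R[:,0]-c[0],R[:,1]-c[1])<.045)&(R[:,2]>z0)&(R[:,2]<z1)]
        if len(q)>4:
            (c0,r0)=cv2.minEnclosingCircle(q[:,:2].astype(np.float32)); print(t,len(q),np.round(c0,4),round(r0,4),np.round(q[:,2].max(),3))
    for nm,z,x0,x1 in (('cab',.19,.6,.95),('door',.173,.5,.85)):
        q=R[(abs(R[:,2]-z)<.006)&(R[:,0]>x0)&(R[:,0]<x1)&(R[:,1]<.14)&(R[:,1]>-.25)]
        b=cv2.minAreaRect(q[:,:2].astype(np.float32)); print(nm,len(q),np.round(cv2.boxPoints(b),4).tolist(),np.round(b[1],3))
d=load('top0'); print(np.round(onz(d,[(285,82),(395,92),(393,140),(281,127)],.19),4)); print('door top',np.round(onz(d,[(290,195),(386,147),(291,206)],.173),4))
E
python3 - <<'E'
from clr import *
obs=[('small',.40,.297,.145),('red',.406,.194,.16),('purple',.617,.424,.214),('big',0,0,.214)]
tgt=np.array([.5665,.0113]);st=np.array([.5035,.262])
for n in (-76,-83,-90,-97,-104):
  for t in (25,32,40):
    for ro in (0,12,20):
      R=pose(np.radians(n),np.radians(t),np.radians(ro)); B=R.apply(body()); f=np.array([np.cos(np.radians(n)),np.sin(np.radians(n))])
      res={}
      for s in np.linspace(-.06,1,50):
        # big only moves s>=0
        cb=st+max(s,0)*(tgt-st); tcp=np.r_[st+s*(tgt-st)-f*.0375,.015]
        P=B+tcp
        for nm,x,y,h in obs:
          if nm=='big': x,y=cb
          q=P[P[:,2]<h]
          dd=np.hypot(q[:,0]-x,q[:,1]-y).min()-.02 if len(q) else 9
          res[nm]=min(res.get(nm,9),dd)
      print(n,t,ro,{k:round(v*1000) for k,v in res.items()})
E
```

```text
top0
big 114 [0.5038 0.2633] 0.0319 0.034
bigtop 177 [0.5039 0.2629] 0.0189 0.214
small 81 [0.3996 0.3023] 0.0216 0.024
smalltop 95 [0.3999 0.3036] 0.0127 0.142
red 54 [0.4069 0.1951] 0.0244 0.025
redtop 107 [0.4067 0.1941] 0.0141 0.158
purpletop 193 [0.6177 0.4247] 0.019 0.213
greentop 174 [0.3248 0.2536] 0.0183 0.21
cab 5741 [[0.7192000150680542, -0.15809999406337738], [0.8481000065803528, -0.16899999976158142], [0.870199978351593, 0.09210000187158585], [0.7412999868392944, 0.10300000011920929]] [0.262 0.129]
door 752 [[0.5694000124931335, -0.14419999718666077], [0.7236999869346619, -0.15790000557899475], [0.7466999888420105, 0.10109999775886536], [0.5924000144004822, 0.11479999870061874]] [0.26  0.155]
side0
big 190 [0.5058 0.2602] 0.0333 0.034
bigtop 301 [0.5038 0.2598] 0.0191 0.212
small 65 [0.396  0.2981] 0.0202 0.024
smalltop 158 [0.4017 0.3009] 0.0124 0.143
red 140 [0.408  0.1906] 0.0249 0.025
redtop 242 [0.4087 0.1917] 0.0147 0.158
purpletop 248 [0.617  0.4194] 0.0174 0.212
greentop 360 [0.324  0.2509] 0.0192 0.211
cab 7992 [[0.7202000021934509, -0.16050000488758087], [0.848
[... 2554 characters left out ...]
, 'purple': -19, 'big': 31}
-97 40 12 {'small': 21, 'red': 40, 'purple': -20, 'big': 32}
-97 40 20 {'small': 35, 'red': 54, 'purple': -20, 'big': 33}
-104 25 0 {'small': 3, 'red': 22, 'purple': -13, 'big': 11}
-104 25 12 {'small': 20, 'red': 40, 'purple': -9, 'big': 12}
-104 25 20 {'small': 34, 'red': 53, 'purple': -8, 'big': 13}
-104 32 0 {'small': 7, 'red': 27, 'purple': -19, 'big': 21}
-104 32 12 {'small': 26, 'red': 45, 'purple': -19, 'big': 21}
-104 32 20 {'small': 39, 'red': 59, 'purple': -20, 'big': 22}
-104 40 0 {'small': 12, 'red': 32, 'purple': -19, 'big': 31}
-104 40 12 {'small': 32, 'red': 51, 'purple': -20, 'big': 32}
-104 40 20 {'small': 46, 'red': 65, 'purple': -20, 'big': 33}
```

```bash
cat > rel.py <<'E'
from h import *; from scipy.spatial.transform import Rotation as Ro
def rel(p,R=None):
    s=robot.observe(); R0=Ro.from_euler('xyz',s['tool_rot']); print('at',s['time'],np.round(s['tool_pos'],4),np.round(s['tool_rot'],3),'F',np.round(s['contact_force'],1))
    sh=R0.inv().apply(np.array(p)-s['tool_pos'])/.1; rv=(R0.inv()*R).as_rotvec()/np.pi if R is not None else np.zeros(3)
    print('rel',np.round(np.r_[sh,rv],3))
E
python3 - <<'E'
from rel import *
R=Ro.from_euler('xyz',[np.pi,0,3.057]); rel([.58,-.05,.14],R); rel([.135,.507,.3],R)
from clr import *
obs=[('small',.40,.301,.145,.014),('red',.407,.193,.16,.016),('purple',.617,.422,.214,.02),('big',0,0,.214,.02)]
tgt=np.array([.5665,.0113]);st=np.array([.5038,.262])
out=[]
for n in (-64,-68,-72,-76,-80):
  for t in (20,25,30,38,46):
    for ro in (-10,-5,0,5,10):
     for off in (0,10,20,28,36,44,55):
      a=np.radians(n);R=pose(a,np.radians(t),np.radians(ro)); B=R.apply(body()); f=np.array([np.cos(a),np.sin(a)]); l=-np.array([-f[1],f[0]])
      l=np.array([-f[1],f[0]]) # left of n = +x side
      res={}
      for s in np.linspace(-.08,1,40):
        cb=st+max(s,0)*(tgt-st); tcp=np.r_[st+s*(tgt-st)-f*.0405+l*off/1000,.015]
        P=B+tcp
        for nm,x,y,h,r in obs:
          if nm=='big': x,y=cb
          q=P[P[:,2]<h]
          dd=np.hypot(q[:,0]-x,q[:,1]-y).min()-r if len(q) else 9
          res[nm]=min(res.get(nm,9),dd)
      out.append((min(res.values()),n,t,ro,off,{k:round(v*1000) for k,v in res.items()}))
out.sort(key=lambda o:-o[0])
for o in out[:14]: print(o)
E
```

```text
at 0.1 [0.1347 0.5071 0.2261] [-3.14  -0.     2.882] F [-0.4 -1.1  0.1]
rel [-5.735 -4.239  0.866 -0.    -0.    -0.056]
at 0.1 [0.1347 0.5071 0.2261] [-3.14  -0.     2.882] F [-0.4 -1.1  0.1]
rel [-0.003 -0.001 -0.739 -0.    -0.    -0.056]
(np.float64(0.005539930344571845), -76, 20, 0, 28, {'small': 10, 'red': 28, 'purple': 6, 'big': 8})
(np.float64(0.005520321662395456), -76, 25, 0, 28, {'small': 10, 'red': 28, 'purple': 6, 'big': 15})
(np.float64(0.0055132681399776284), -76, 30, 0, 28, {'small': 10, 'red': 28, 'purple': 6, 'big': 21})
(np.float64(0.005503339964618777), -76, 38, 0, 28, {'small': 10, 'red': 28, 'purple': 6, 'big': 32})
(np.float64(0.005488102591244798), -76, 46, 0, 28, {'small': 10, 'red': 28, 'purple': 5, 'big': 42})
(np.float64(0.004679797460975986), -72, 20, 0, 36, {'small': 10, 'red': 27, 'purple': 5, 'big': 8})
(np.float64(0.004678565083379663), -72, 30, 0, 36, {'small': 8, 'red': 24, 'purple': 5, 'big': 21})
(np.float64(0.0046755779821330695), -72, 38, 0, 36, {'small': 6, 'red': 22, 'purple': 5, 'big': 32})
(np.float64(0.004675190379995042), -72, 25, 0, 36, {'small': 9, 'red': 26, 'purple': 5, 'big': 15})
(np.float64(0.004454611236274747), -76, 20, -5, 36, {'small': 5, 'red': 21, 'purple': 4, 'big': 7})
(np.float64(0.003977815594398115), -80, 30, -5, 28, {'small': 4, 'red': 21, 'purple': 5, 'big': 20})
(np.float64(0.0038927782959151877), -80, 38, -5, 28, {'small': 5, 'red': 22, 'purple': 4, 'big': 30})
(np.float64(0.0037848516899627767), -80, 46, -5, 28, {'small': 6, 'red': 22, 'purple': 4, 'big': 40})
(np.float64(0.003716067557575524), -76, 25, -5, 36, {'small': 4, 'red': 20, 'purple': 4, 'big': 13})
```

>>> move_arm(
  motion=[
    [0,0,-0.4,0,0,-0.028],
    [0,0,-0.8,0,0,-0.056],
    [0,0,-0.8,0,0,-0.056],
  ],
  fingers=-1,
)

```text
time: 0.48
tool_pos: [0.1353, 0.5085, 0.3096]
tool_rot: [3.136, 0.002, 3.058]
contact_force: [0.2, 0.2, -1.0]
opening: 0.0665
grip_force: 0.0
```

```bash
python3 -c "
from rel import *
rel([.58,-.05,.14],Ro.from_euler('xyz',[np.pi,0,3.057]))"
```

```text
at 0.475 [0.1353 0.5085 0.3096] [3.136e+00 2.000e-03 3.058e+00] F [ 0.2  0.2 -1. ]
rel [-4.894e+00 -5.205e+00  1.675e+00  2.000e-03  1.000e-03  0.000e+00]
```

>>> move_arm(
  motion=[
    [-0.5,-0.5,0,0,0,0],
    [-1,-1,0,0,0,0],
    [-1,-1,0,0,0,0],
  ],
)

```text
time: 0.85
tool_pos: [0.2273, 0.3969, 0.3057]
tool_rot: [-3.14, -0.001, 3.054]
contact_force: [-0.3, 0.5, 0.3]
opening: 0.0363
grip_force: 0.0
```

>>> move_arm(
  motion=[
    [-0.4,-0.4,0,0,0,0],
    [-0.8,-0.8,0,0,0,0],
    [-1,-1,0,0,0,0],
  ],
)

```text
time: 1.23
tool_pos: [0.3182, 0.2898, 0.3059]
tool_rot: [-3.141, -0.001, 3.056]
contact_force: [0.2, -0.4, 0.1]
opening: 0.0063
grip_force: 0.0
```

>>> move_arm(
  motion=[
    [-0.4,-0.4,0,0,0,0],
    [-0.8,-0.8,0,0,0,0],
    [-1,-1,0,0,0,0],
  ],
)

```text
time: 1.6
tool_pos: [0.4097, 0.1818, 0.3057]
tool_rot: [-3.141, -0.001, 3.055]
contact_force: [0.6, 0.1, 0.5]
opening: 0.0003
grip_force: 0.0
```

>>> move_arm(
  motion=[
    [-0.4,-0.4,0,0,0,0],
    [-0.8,-0.8,0,0,0,0],
    [-1,-1,0,0,0,0],
  ],
)

```text
time: 1.98
tool_pos: [0.5012, 0.0736, 0.3054]
tool_rot: [3.142, -0.002, 3.055]
contact_force: [0.2, -0.2, 0.0]
opening: 0.0005
grip_force: 0.0
```

>>> move_arm(
  motion=[
    [-0.4,-0.5,0,0,0,0],
    [-0.7,-1,0,0,0,0],
    [-0.7,-1,0,0,0,0],
    [-0.7,-1,0,0,0,0],
  ],
)

```text
time: 2.48
tool_pos: [0.561, -0.0294, 0.3057]
tool_rot: [3.141, -0.002, 3.057]
contact_force: [-0.1, 0.1, 0.7]
opening: 0.0007
grip_force: 0.0
```

```bash
python3 -c "
from rel import *
rel([.58,-.05,.14],Ro.from_euler('xyz',[np.pi,0,3.057]))"
```

```text
at 2.475 [ 0.561  -0.0294  0.3057] [ 3.141e+00 -2.000e-03  3.057e+00] F [-0.1  0.1  0.7]
rel [-2.100e-01 -1.910e-01  1.656e+00  0.000e+00 -1.000e-03  0.000e+00]
```

>>> move_arm(
  motion=[
    [-0.2,-0.2,0.2,0,0,0],
    [-0.2,-0.2,0.6,0,0,0],
    [-0.2,-0.2,1,0,0,0],
    [-0.2,-0.2,1,0,0,0],
  ],
)

```text
time: 2.98
tool_pos: [0.5774, -0.0496, 0.2042]
tool_rot: [3.14, -0.007, 3.06]
contact_force: [-0.2, 0.6, 1.4]
opening: 0.0003
grip_force: 0.0
```

>>> move_arm(
  motion=[
    [0,0,0.3,0,0,0],
    [0,0,0.65,0,0,0],
    [0,0,0.65,0,0,0],
  ],
)

```text
time: 3.35
tool_pos: [0.5788, -0.0506, 0.1416]
tool_rot: [3.141, -0.003, 3.059]
contact_force: [-0.4, 0.5, 0.4]
opening: 0.0006
grip_force: 0.0
```

```bash
python3 -c "
from rel import *
rel([.712,-.004,.14])"
```

```text
at 3.35 [ 0.5788 -0.0506  0.1416] [ 3.141e+00 -3.000e-03  3.059e+00] F [-0.4  0.5  0.4]
rel [-1.289  0.575  0.013  0.     0.     0.   ]
```

>>> move_arm(
  motion=[
    [-0.15,0.06,0,0,0,0],
    [-0.3,0.13,0,0,0,0],
    [-0.4,0.18,0,0,0,0],
    [-0.5,0.22,0,0,0,0],
    [-0.6,0.27,0,0,0,0],
    [-0.7,0.31,0,0,0,0],
    [-0.8,0.36,0,0,0,0],
    [-0.9,0.4,0,0,0,0],
    [-1,0.45,0,0,0,0],
    [-1,0.45,0,0,0,0],
  ],
)

```text
time: 4.6
tool_pos: [0.6836, -0.0149, 0.1414]
tool_rot: [3.141, 0.0, 3.058]
contact_force: [0.6, -0.5, 0.5]
opening: 0.0003
grip_force: 0.0
```

>>> move_arm(
  motion=[
    [-0.1,0.05,0,0,0,0],
    [-0.18,0.1,0,0,0,0],
    [-0.24,0.12,0,0,0,0],
    [-0.28,0.12,0,0,0,0],
    [-0.3,0.12,0,0,0,0],
    [-0.3,0.12,0,0,0,0],
  ],
)

```text
time: 5.35
tool_pos: [0.7089, -0.005, 0.1417]
tool_rot: [3.141, -0.013, 3.058]
contact_force: [-21.9, 2.0, 9.8]
opening: 0.0003
grip_force: 11.1
```

```bash
python3 -c "
from rel import *
snap('top','top1');im=cv2.imread('pics/top1.png');cv2.imwrite('pics/crop2.png',cv2.resize(im[70:270,180:430],None,fx=3,fy=3,interpolation=cv2.INTER_CUBIC))
rel([.712,-.004,.14])"
```

```text
at 5.4 [ 0.7089 -0.005   0.1417] [ 3.141 -0.013  3.058] F [-22.6   2.5   9.1]
rel [-0.031  0.012  0.017  0.     0.     0.   ]
```

View pics/crop2.png

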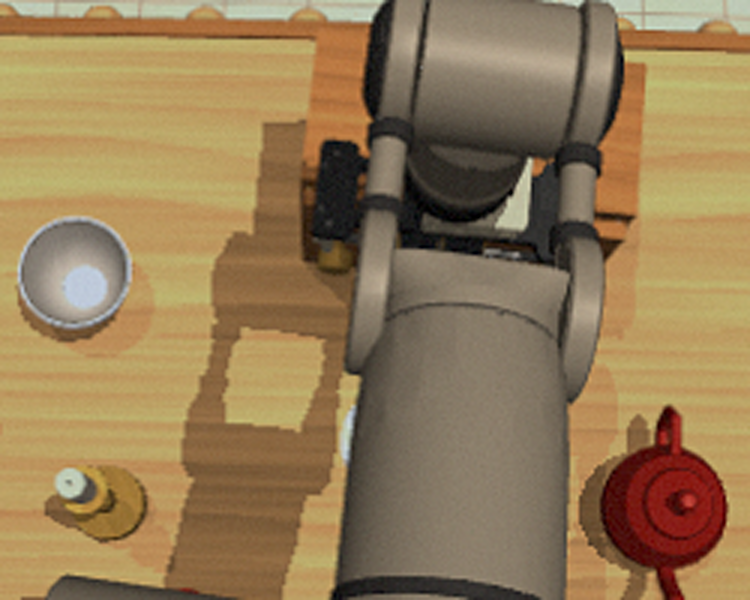

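The crop shows the door flush with the cabinet front, with its knob at crop (333,258), and 22 N against the stop. The door is shut, so I'm backing off and moving up.

>>> move_arm(
  motion=[
    [0.2,0,0,0,0,0],
    [0.5,0,0,0,0,0],
    [0.6,0,-0.4,0,0,0],
    [0.8,0,-0.9,0,0,0],
    [1,0,-1,0,0,0],
  ],
)

```text
time: 6.02
tool_pos: [0.6153, 0.0022, 0.246]
tool_rot: [-3.141, 0.007, 3.058]
contact_force: [-0.1, 0.3, -1.3]
opening: 0.0004
grip_force: 0.0
```

```bash
python3 -c "
from rel import *; from clr import pose
a=np.radians(-76); f=np.array([np.cos(a),np.sin(a),0]); l=np.array([-f[1],f[0],0])
R=pose(a,np.radians(25),0); print(R.as_euler('xyz'),R.as_matrix().round(3)); p=np.array([.5038,.262,0])-f*.0586+l*.028; p[2]=.33; print(p); rel(p,R)"
```

```text
[3.14159265 0.43633231 1.81514242] [[-0.219  0.97   0.102]
 [ 0.879  0.242 -0.41 ]
 [-0.423  0.    -0.906]]
[0.51679166 0.32563314 0.33      ]
at 6.025 [0.6153 0.0022 0.246 ] [-3.141  0.007  3.058] F [-0.1  0.3 -1.3]
rel [ 1.247  3.14  -0.85   0.088 -0.118  0.388]
```

>>> move_arm(
  motion=[
    [0.3,0.2,-0.4,0,0,0],
    [0.6,0.5,-0.9,0,0,0],
    [0.9,1,-0.9,0,0,0],
  ],
  fingers=-0.2,
)

```text
time: 6.4
tool_pos: [0.5337, 0.1097, 0.3359]
tool_rot: [3.14, 0.008, 3.055]
contact_force: [1.1, 1.1, -0.5]
opening: 0.0263
grip_force: 0.0
```

>>> move_arm(
  motion=[
    [0.1,0.5,0,0,0,0],
    [0.3,1,0,0,0,0],
    [0.3,1,0,0,0,0],
  ],
)

```text
time: 6.78
tool_pos: [0.5101, 0.2149, 0.332]
tool_rot: [3.141, 0.0, 3.063]
contact_force: [0.8, -0.6, 0.5]
opening: 0.0366
grip_force: 0.0
```

>>> move_arm(
  motion=[
    [0,0.5,0,0.01,-0.015,0.05],
    [0,1,0,0.02,-0.03,0.1],
    [0,1,0,0.034,-0.045,0.15],
    [0,1,0,0.045,-0.06,0.2],
    [0,1,0,0.057,-0.076,0.25],
    [0,1,0,0.068,-0.09,0.3],
    [0,1,0,0.08,-0.106,0.35],
    [0,1,0,0.088,-0.118,0.388],
    [0,1,0,0.088,-0.118,0.388],
    [0,1,0,0.088,-0.118,0.388],
  ],
)

```text
time: 8.02
tool_pos: [0.5202, 0.3109, 0.3318]
tool_rot: [-3.131, 0.433, 1.822]
contact_force: [0.0, 0.8, 0.5]
opening: 0.0367
grip_force: 0.0
```

```bash
cat >> rel.py <<'E'
from clr import pose
a=np.radians(-76); f=np.array([np.cos(a),np.sin(a),0]); l=np.array([-f[1],f[0],0]); R1=pose(a,np.radians(25),0)
E
python3 -c "
from rel import *
d=snap('top','top2')
p=np.array([.5038,.262,0])-f*.0586+l*.028; p[2]=.33; rel(p,R1); p[2]=.012; rel(p,R1); print(robot.observe()['qpos'],robot.observe()['opening'])"
```

```text
at 8.075 [0.5201 0.3108 0.3321] [-3.132  0.433  1.821] F [ 0.   0.5 -0.3]
rel [ 0.146  0.004 -0.045 -0.002 -0.001  0.002]
at 8.075 [0.5201 0.3108 0.3321] [-3.132  0.433  1.821] F [ 0.   0.5 -0.3]
rel [ 1.480e+00  3.300e-02  2.842e+00 -2.000e-03 -1.000e-03  2.000e-03]
[ 0.61652204  0.57036361  0.9523269  -0.40766507  1.77492462  0.31589353] 0.03680428017725784
```

View pics/top2.png

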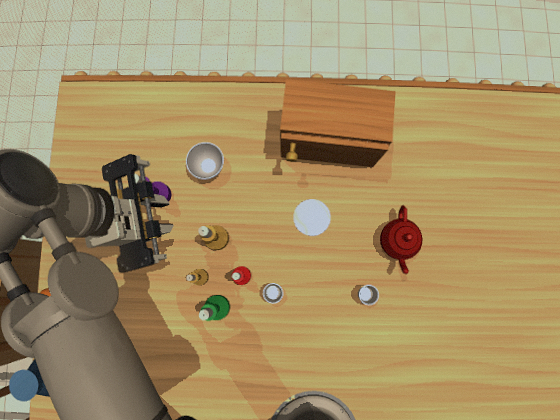

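Door looks shut, with its knob at (291,150). The inlay is clear at (312,217) and the neighbours are unmoved. Now I check the door angle numerically and line up.

```bash
python3 -c "
from rel import *
R=cloud(load('top2')).reshape(-1,3)
b=np.array([.7085,-.157]);c=np.array([.9964,-.0845]);e=np.array([.0845,.9964])
q=R[(R[:,2]>.03)&(R[:,2]<.178)&(R[:,0]>.6)]; w=(q[:,:2]-b)@np.c_[c,e]; w=w[(w[:,1]>.0)&(w[:,1]<.26)&(abs(w[:,0])<.1)]
for lo in np.arange(.01,.25,.03):
    k=w[(w[:,1]>lo)&(w[:,1]<lo+.03),0]; print(round(lo,2),len(k),np.percentile(k,[10,50]).round(4) if len(k) else '')
"
```

```text
0.01 277 [-0.0026 -0.0003]
0.04 267 [-0.0015 -0.0005]
0.07 267 [-0.0013 -0.0004]
0.1 275 [-0.0012 -0.0004]
0.13 279 [-0.0016 -0.0006]
0.16 280 [-0.0015 -0.0006]
0.19 287 [-0.0018 -0.0007]
0.22 329 [-0.0409 -0.0014]
```

>>> move_arm(
  motion=[
    [0.15,0,-0.05,0,0,0],
    [0.15,0,-0.05,0,0,0],
  ],
)

```text
time: 8.32
tool_pos: [0.5155, 0.3279, 0.3297]
tool_rot: [-3.131, 0.433, 1.822]
contact_force: [0.4, -0.2, 0.4]
opening: 0.0369
grip_force: 0.0
```

>>> move_arm(
  motion=[
    [0.14,0,0.3,0,0,0],
    [0.28,0,0.6,0,0,0],
    [0.42,0,0.9,0,0,0],
    [0.42,0,0.9,0,0,0],
  ],
)

```text
time: 8.82
tool_pos: [0.514, 0.3262, 0.2283]
tool_rot: [-3.126, 0.436, 1.824]
contact_force: [0.8, -0.0, -0.6]
opening: 0.0366
grip_force: 0.0
```

```bash
python3 -c "
from rel import *
d=snap('side','side2')
p=np.array([.5038,.262,0])-f*.0586+l*.028; p[2]=.012; rel(p,R1)"
```

```text
at 8.875 [0.5148 0.3267 0.2305] [-3.13   0.434  1.822] F [-0.1  0.5  0.5]
rel [ 9.060e-01  3.900e-02  1.988e+00 -3.000e-03 -1.000e-03  2.000e-03]
```

View pics/side2.png

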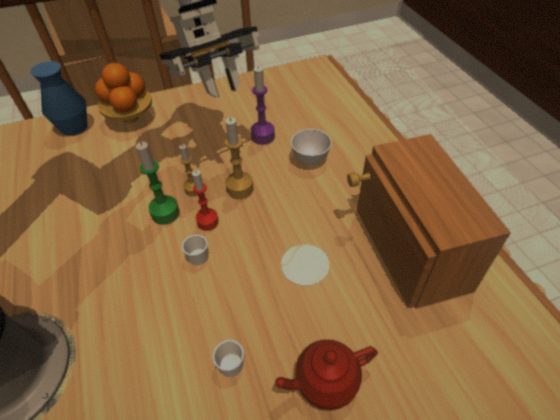

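Door face lies within 1 mm of the closed plane. The side view shows the gripper above and behind the brass stick (238,160), clear of purple (262,110) and small brass (188,165). I'm descending.

>>> move_arm(
  motion=[
    [0.12,0.02,0.25,0,0,0],
    [0.24,0.04,0.5,0,0,0],
    [0.36,0.04,0.75,0,0,0],
    [0.47,0.04,1,0,0,0],
    [0.47,0.04,1,0,0,0],
  ],
)

```text
time: 9.5
tool_pos: [0.5178, 0.328, 0.1201]
tool_rot: [-3.13, 0.434, 1.821]
contact_force: [-0.2, 0.6, 0.3]
opening: 0.0368
grip_force: 0.0
```

>>> move_arm(
  motion=[
    [0.12,0,0.25,0,0,0],
    [0.24,0,0.5,0,0,0],
    [0.35,0,0.75,0,0,0],
    [0.43,0,0.94,0,0,0],
    [0.43,0,0.94,0,0,0],
  ],
)

```text
time: 10.12
tool_pos: [0.5171, 0.3273, 0.0166]
tool_rot: [-3.131, 0.434, 1.821]
contact_force: [0.7, -0.3, 0.1]
opening: 0.0369
grip_force: 0.0
```

```bash
python3 -c "
from rel import *
d=snap('top','top3');im=cv2.imread('pics/top3.png');cv2.imwrite('pics/crop3.png',cv2.resize(im[150:310,100:310],None,fx=3.5,fy=3.5,interpolation=cv2.INTER_CUBIC))
p=np.array([.5038,.262,0])-f*.0586+l*.028; p[2]=.012; rel(p,R1)
p=np.array([.5665,.0113,0])-f*.0406+l*.028; p[2]=.012; rel(p,R1)"
```

```text
at 10.175 [0.5176 0.3277 0.0176] [-3.133  0.434  1.82 ] F [0.7 0.  0.2]
rel [ 0.007 -0.012  0.058 -0.002 -0.001  0.001]
at 10.175 [0.5176 0.3277 0.0176] [-3.133  0.434  1.82 ] F [0.7 0.  0.2]
rel [-2.501e+00 -1.400e-02  1.220e+00 -2.000e-03 -1.000e-03  1.000e-03]
```

View pics/crop3.png

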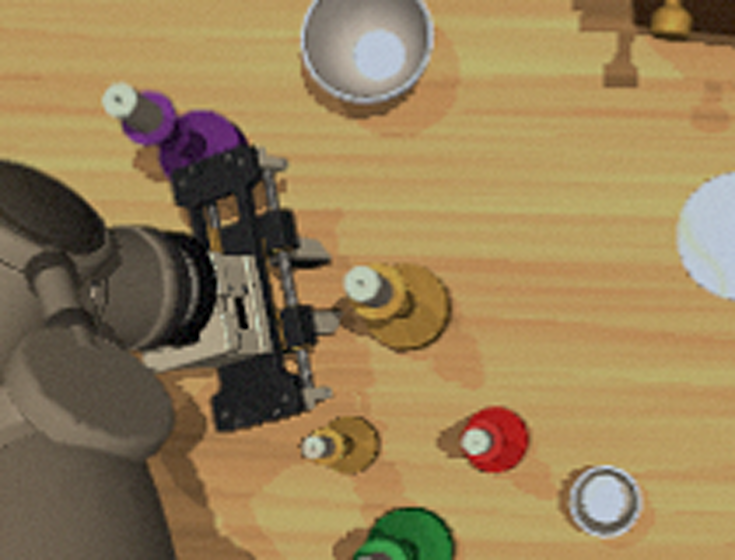

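The gripper is down behind the foot, with the lower finger at crop (325,320) facing the foot at (405,305). It is clear of purple and small brass. Pushing gently.

>>> move_arm(
  motion=[
    [0.02,0,0.05,0,0,0],
    [-0.05,0,0.08,0,0,0],
    [-0.1,0,0.1,0,0,0],
    [-0.15,0,0.127,0,0,0],
    [-0.2,0,0.15,0,0,0],
    [-0.25,0,0.174,0,0,0],
    [-0.32,0,0.207,0,0,0],
    [-0.39,0,0.24,0,0,0],
    [-0.46,0,0.27,0,0,0],
    [-0.53,0,0.305,0,0,0],
    [-0.6,0,0.338,0,0,0],
    [-0.65,0,0.36,0,0,0],
  ],
)

```text
time: 11.68
tool_pos: [0.5354, 0.2555, 0.0117]
tool_rot: [-3.133, 0.433, 1.82]
contact_force: [-0.5, 5.0, 3.1]
opening: 0.0366
grip_force: 2.6
```

```bash
python3 -c "
from rel import *
d=snap('side','side4');im=cv2.imread('pics/side4.png')
P=cloud(d).reshape(-1,3)
d2=snap('top','top4');P2=cloud(d2).reshape(-1,3)
c=np.array([.5038,.262])+f[:2]*.05
for Q in(P,P2):
  for z0,z1 in((.155,.25),(.012,.034)):
    q=Q[(np.hypot(*(Q[:,:2]-c).T)<.055)&(Q[:,2]>z0)&(Q[:,2]<z1)]
    if len(q)>4: print(z0,len(q),cv2.minEnclosingCircle(q[:,:2].astype(np.float32)),np.median(q,0).round(4))
p=np.array([.5665,.0113,0])-f*.0406+l*.028; p[2]=.012; rel(p,R1)
cv2.imwrite('pics/crop4.png',cv2.resize(im[60:320,120:400],None,fx=2.2,fy=2.2))"
```

```text
0.155 271 ((0.5084089040756226, 0.20603807270526886), 0.012774229981005192) [0.5068 0.2006 0.188 ]
0.012 292 ((0.5196251273155212, 0.21808980405330658), 0.048723313957452774) [0.5015 0.1854 0.0291]
0.155 108 ((0.5076526403427124, 0.2105172574520111), 0.011279039084911346) [0.506  0.2088 0.2042]
0.012 130 ((0.509234607219696, 0.213675856590271), 0.03513474762439728) [0.4964 0.1961 0.0312]
at 11.775 [0.5354 0.2549 0.0116] [-3.132  0.434  1.82 ] F [1.2 1.3 1.4]
rel [-1.846e+00 -9.000e-03  8.520e-01 -2.000e-03 -1.000e-03  1.000e-03]
```

View pics/crop4.png

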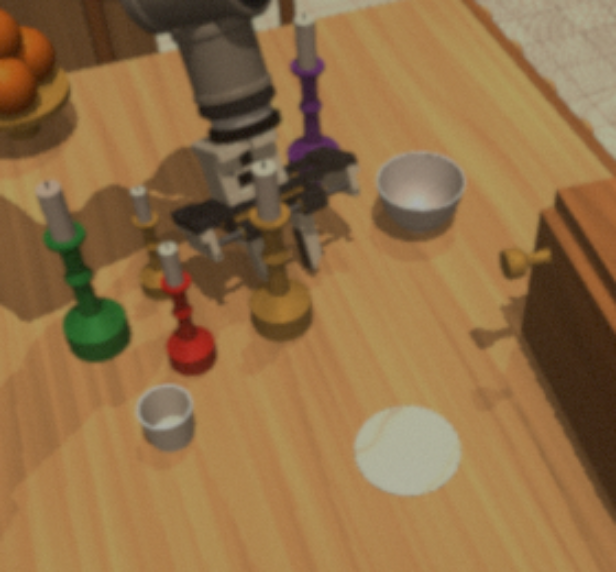

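The candlestick moved but slid 9 mm sideways on the single finger. It is upright at crop (280,310). It is past the tight spot now, so I'll look for a centred two-finger cradle pose.

Run:
```python
from clr import *
obs=[('small',.40,.301,.145,.014),('red',.407,.193,.16,.016),('purple',.617,.422,.214,.02),('big',0,0,.214,.02)]
tgt=np.array([.5665,.0113]);st=np.array([.508,.2085]);u=(tgt-st)/np.hypot(*(tgt-st))
for n in (-70,-74,-80,-86):
    for ro in (0,8,14,20):
      t=28
      a=np.radians(n);R=pose(a,np.radians(t),np.radians(ro)); B=R.apply(body()); f=np.array([np.cos(a),np.sin(a)])
      res={}
      for s in np.linspace(-.02,.2,30):
        cb=st+max(s,0)*u; tcp=np.r_[st+s*u-f*.036,.018]; P=B+tcp
        for nm,x,y,h,r in obs:
          if nm=='big': x,y=cb
          q=P[P[:,2]<h]; dd=np.hypot(q[:,0]-x,q[:,1]-y).min()-r if len(q) else 9
          res[nm]=min(res.get(nm,9),dd)
      print(n,ro,{k:round(v*1000) for k,v in res.items()})
```

```text
-70 0 {'small': -14, 'red': -16, 'purple': 59, 'big': 14}
-70 8 {'small': -13, 'red': -6, 'purple': 30, 'big': 14}
-70 14 {'small': -13, 'red': 3, 'purple': 9, 'big': 15}
-70 20 {'small': -10, 'red': 12, 'purple': -10, 'big': 15}
-74 0 {'small': -13, 'red': -9, 'purple': 49, 'big': 14}
-74 8 {'small': -13, 'red': 1, 'purple': 19, 'big': 14}
-74 14 {'small': -10, 'red': 10, 'purple': -1, 'big': 15}
-74 20 {'small': -2, 'red': 19, 'purple': -16, 'big': 15}
-80 0 {'small': -13, 'red': -5, 'purple': 31, 'big': 14}
-80 8 {'small': -11, 'red': 6, 'purple': 3, 'big': 14}
-80 14 {'small': -2, 'red': 15, 'purple': -7, 'big': 15}
-80 20 {'small': 7, 'red': 24, 'purple': -3, 'big': 15}
-86 0 {'small': -12, 'red': 0, 'purple': 16, 'big': 14}
-86 8 {'small': -2, 'red': 11, 'purple': 1, 'big': 14}
-86 14 {'small': 7, 'red': 20, 'purple': 5, 'big': 15}
-86 20 {'small': 16, 'red': 30, 'purple': 8, 'big': 15}
```

>>> move_arm(
  motion=[
    [0.1,0,-0.05,0,0,0],
    [0.2,0,-0.1,0,0,0],
    [0.1,0,-0.35,0,0,0],
    [-0.05,0,-0.65,0,0,0],
    [-0.2,0,-1,0,0,0],
    [-0.2,0,-1,0,0,0],
  ],
)

```text
time: 12.52
tool_pos: [0.5311, 0.2806, 0.1135]
tool_rot: [-3.138, 0.432, 1.819]
contact_force: [-0.4, 0.0, 0.2]
opening: 0.037
grip_force: 0.0
```

>>> move_arm(
  motion=[
    [-0.15,0,-0.33,0,0,0],
    [-0.3,0,-0.66,0,0,0],
    [-0.45,0,-1,0,0,0],
    [-0.45,0,-1,0,0,0],
  ],
)

```text
time: 13.02
tool_pos: [0.5313, 0.2813, 0.2221]
tool_rot: [-3.136, 0.433, 1.819]
contact_force: [0.7, 0.7, -1.0]
opening: 0.0365
grip_force: 0.0
```

```bash
cat >> rel.py <<'E'
a2=np.radians(-86); f2=np.array([np.cos(a2),np.sin(a2),0]); R2=pose(a2,np.radians(28),np.radians(14))
E
python3 -c "
from rel import *
d=snap('top','top5');P=cloud(d).reshape(-1,3);c=np.array([.508,.208])
for z0,z1 in((.155,.25),(.015,.034)):
    q=P[(np.hypot(*(P[:,:2]-c).T)<.045)&(P[:,2]>z0)&(P[:,2]<z1)]
    if len(q)>4: print(z0,len(q),cv2.minEnclosingCircle(q[:,:2].astype(np.float32)),q.min(0),q.max(0))
print(R2.as_matrix().round(3))
p=np.array([.508,.209,0])-f2*.055; p[2]=.24; rel(p,R2)"
```

```text
0.155 109 ((0.507501482963562, 0.2106202244758606), 0.011196558363735676) [0.49654858 0.19967398 0.15555869] [0.51745443 0.22035735 0.21482837]
0.015 130 ((0.5074117183685303, 0.21067079901695251), 0.03200144320726395) [0.4764374  0.17917792 0.0165671 ] [0.53937087 0.24103453 0.03395525]
[[-0.062  0.976 -0.21 ]
 [ 0.881 -0.046 -0.471]
 [-0.469 -0.214 -0.857]]
at 13.075 [0.5305 0.2808 0.2201] [-3.132  0.433  1.821] F [ 0.2 -0.5 -0.6]
rel [-0.174 -0.299 -0.136  0.1   -0.011  0.053]
```

>>> move_arm(
  motion=[
    [-0.08,-0.15,-0.1,0.05,-0.005,0.026],
    [-0.16,-0.3,-0.14,0.1,-0.011,0.053],
    [-0.16,-0.3,-0.14,0.1,-0.011,0.053],
    [-0.16,-0.3,-0.14,0.1,-0.011,0.053],
  ],
)

```text
time: 13.58
tool_pos: [0.5037, 0.2648, 0.2382]
tool_rot: [-2.896, 0.489, 1.645]
contact_force: [-0.0, 1.1, 0.0]
opening: 0.0366
grip_force: 0.0
```

```bash
python3 -c "
from rel import *
p=np.array([.5075,.2106,0])-f2*.055; p[2]=.13;rel(p,R2); p[2]=.019; rel(p,R2)"
```

```text
at 13.575 [0.5037 0.2648 0.2382] [-2.896  0.489  1.645] F [-0.   1.1  0. ]
rel [0.515 0.232 0.923 0.    0.    0.001]
at 13.575 [0.5037 0.2648 0.2382] [-2.896  0.489  1.645] F [-0.   1.1  0. ]
rel [1.037e+00 4.700e-01 1.874e+00 0.000e+00 0.000e+00 1.000e-03]
```

>>> move_arm(
  motion=[
    [0.13,0.06,0.23,0,0,0],
    [0.26,0.12,0.46,0,0,0],
    [0.39,0.18,0.7,0,0,0],
    [0.52,0.24,0.93,0,0,0],
    [0.52,0.24,0.93,0,0,0],
  ],
)

```text
time: 14.2
tool_pos: [0.503, 0.2654, 0.129]
tool_rot: [-2.893, 0.49, 1.646]
contact_force: [0.9, 0.0, 0.1]
opening: 0.0369
grip_force: 0.0
```

>>> move_arm(
  motion=[
    [0.13,0.06,0.23,0,0,0],
    [0.26,0.12,0.46,0,0,0],
    [0.39,0.18,0.7,0,0,0],
    [0.51,0.23,0.93,0,0,0],
    [0.51,0.23,0.93,0,0,0],
  ],
)

```text
time: 14.82
tool_pos: [0.5036, 0.2654, 0.0218]
tool_rot: [-2.895, 0.49, 1.644]
contact_force: [-0.5, 0.9, -0.7]
opening: 0.0369
grip_force: 0.0
```

```bash
python3 -c "
from rel import *
d=snap('top','top6');im=cv2.imread('pics/top6.png');cv2.imwrite('pics/crop6.png',cv2.resize(im[150:310,130:340],None,fx=3.5,fy=3.5,interpolation=cv2.INTER_CUBIC))
for s in (.055,.036): p=np.array([.5075,.2106,0])-f2*s; p[2]=.018;rel(p,R2)
p=np.array([.5665,.0113,0])-f2*.036; p[2]=.018; rel(p,R2)"
```

```text
at 14.875 [0.5044 0.2658 0.0231] [-2.897  0.489  1.642] F [-0.2 -0.6  0.3]
rel [0.021 0.004 0.047 0.    0.    0.   ]
at 14.875 [0.5044 0.2658 0.0231] [-2.897  0.489  1.642] F [-0.2 -0.6  0.3]
rel [-0.146  0.025  0.134  0.     0.     0.   ]
at 14.875 [0.5044 0.2658 0.0231] [-2.897  0.489  1.642] F [-0.2 -0.6  0.3]
rel [-1.939  0.688  0.951  0.     0.     0.   ]
```

View pics/crop6.png

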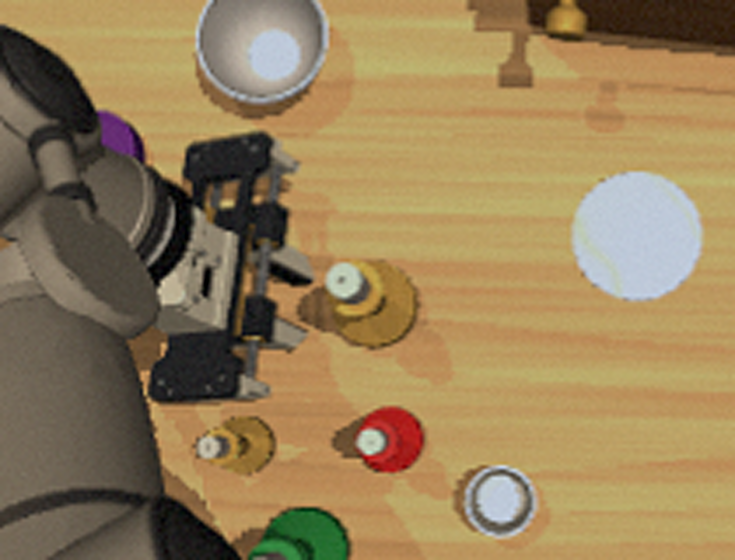

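The fingers straddle the foot evenly, at crop (295,268) and (290,335) with the foot at (378,305). Other items are clear. Pushing.

>>> move_arm(
  motion=[
    [0.02,0,0.05,0,0,0],
    [-0.07,0.015,0.1,0,0,0],
    [-0.15,0.025,0.134,0,0,0],
    [-0.22,0.05,0.168,0,0,0],
    [-0.3,0.08,0.204,0,0,0],
    [-0.4,0.118,0.25,0,0,0],
    [-0.5,0.156,0.295,0,0,0],
    [-0.6,0.193,0.341,0,0,0],
    [-0.7,0.23,0.387,0,0,0],
    [-0.8,0.267,0.432,0,0,0],
    [-0.88,0.296,0.468,0,0,0],
    [-0.95,0.323,0.5,0,0,0],
  ],
)

```text
time: 16.38
tool_pos: [0.5313, 0.1565, 0.0173]
tool_rot: [-2.897, 0.489, 1.641]
contact_force: [-2.3, 4.3, 3.4]
opening: 0.0369
grip_force: 2.8
```

```bash
cat > fc.py <<'E'
from rel import *
import sys
d=snap('top',sys.argv[1]);P=cloud(d).reshape(-1,3);c=np.array([float(sys.argv[2]),float(sys.argv[3])])
for z0,z1 in((.155,.25),(.015,.034)):
    q=P[(np.hypot(*(P[:,:2]-c).T)<.04)&(P[:,2]>z0)&(P[:,2]<z1)]
    if len(q)>4: print(z0,len(q),cv2.minEnclosingCircle(q[:,:2].astype(np.float32)),q.min(0),q.max(0))
p=np.array([.5665,.0113,0])-f2*.036; p[2]=.018; rel(p,R2)
E
python3 fc.py top7 .534 .120
```

```text
0.155 102 ((0.5309745073318481, 0.12409068644046783), 0.011273927055299282) [0.51989019 0.1134082  0.15700923] [0.54204891 0.13335167 0.20972147]
0.015 131 ((0.5337201952934265, 0.1265418380498886), 0.035237476229667664) [0.49939219 0.09340646 0.01507264] [0.56020317 0.15611528 0.03399926]
at 16.425 [0.5316 0.1554 0.0173] [-2.897  0.489  1.641] F [-0.3  2.7  1.2]
rel [-0.976  0.364  0.437 -0.     0.     0.   ]
```

>>> move_arm(
  motion=[
    [-0.06,0.024,0.027,0,0,0],
    [-0.14,0.055,0.064,0,0,0],
    [-0.24,0.095,0.11,0,0,0],
    [-0.34,0.134,0.155,0,0,0],
    [-0.44,0.174,0.2,0,0,0],
    [-0.54,0.213,0.246,0,0,0],
    [-0.64,0.253,0.29,0,0,0],
    [-0.74,0.292,0.337,0,0,0],
    [-0.83,0.328,0.378,0,0,0],
    [-0.91,0.36,0.414,0,0,0],
    [-0.95,0.38,0.435,0,0,0],
    [-0.97,0.39,0.445,0,0,0],
  ],
)

```text
time: 17.92
tool_pos: [0.5657, 0.0487, 0.0165]
tool_rot: [-2.896, 0.489, 1.641]
contact_force: [-2.0, 6.4, 5.9]
opening: 0.0368
grip_force: 3.8
```

```bash
python3 fc.py top8 .566 .013
```

```text
0.155 111 ((0.5651484727859497, 0.01638779789209366), 0.011514727026224136) [0.55396398 0.0062466  0.1558444 ] [0.57602257 0.02786779 0.21483125]
0.015 137 ((0.5665218830108643, 0.01929893158376217), 0.03443913534283638) [ 0.53361782 -0.01328527  0.01536485] [0.59346964 0.04752094 0.03399003]
at 17.975 [0.5658 0.0485 0.0165] [-2.896  0.489  1.641] F [-2.5  4.9  4.8]
rel [-0.017 -0.02  -0.003 -0.     0.     0.   ]
```

>>> move_arm(
  motion=[
    [-0.02,0,0.01,0,0,0],
    [-0.04,0,0.02,0,0,0],
    [-0.04,0,0.02,0,0,0],
    [0.05,0,-0.03,0,0,0],
    [0.2,0,-0.1,0,0,0],
    [0.4,0,-0.2,0,0,0],
    [0.5,0,-0.5,0,0,0],
    [0.5,0,-0.8,0,0,0],
    [0.5,0,-0.8,0,0,0],
  ],
)

```text
time: 19.1
tool_pos: [0.581, 0.133, 0.0626]
tool_rot: [-2.902, 0.488, 1.642]
contact_force: [0.4, 0.6, -0.2]
opening: 0.0369
grip_force: 0.0
```

```bash
python3 fc.py top9 .566 .012; python3 -c "
from h import *
im=cv2.imread('pics/top9.png');cv2.imwrite('pics/crop9.png',cv2.resize(im[60:320,180:440],None,fx=2.3,fy=2.3))"
```

```text
0.155 111 ((0.5659173727035522, 0.012160135433077812), 0.0112996157258749) [0.5547417  0.00161547 0.15702655] [0.57581351 0.0233536  0.21061208]
0.015 118 ((0.5655539631843567, 0.012733208015561104), 0.03184765949845314) [ 0.53433134 -0.01836655  0.01600786] [0.59408013 0.04446938 0.03397969]
at 19.15 [0.58   0.1319 0.0612] [-2.898  0.489  1.643] F [-0.1  0.6 -0.6]
rel [-0.533 -0.027  0.803  0.001  0.     0.001]
```

View pics/crop9.png

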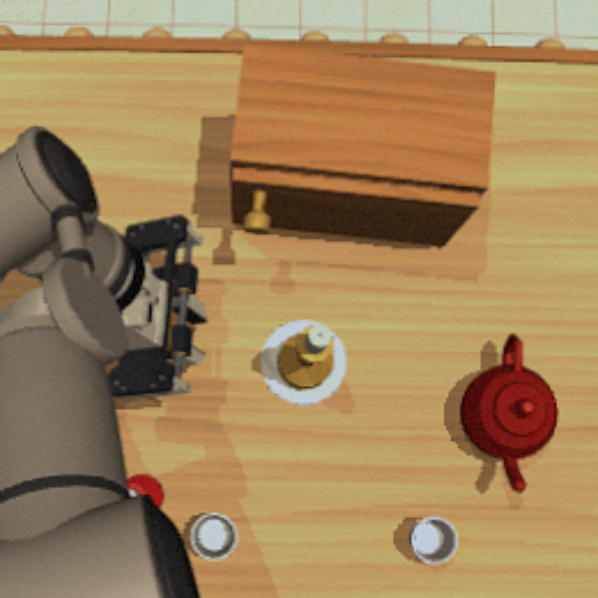

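The candlestick stands centred on the disc at crop (305,360), 1–2 mm off centre. The door is shut, the robot is clear, and the teapot and cups are in place. Handing in.

```bash
python3 -c "
from cell import robot
print(robot.hand_in())"
```

```text
the job is handed in; nothing more can be done
None
```

The job is handed in (the hand-in call returned no verdict): the door is shut, and the candlestick stands upright on the inlaid disc, within about 2 mm of its centre by the last camera measurement.

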